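# Set out the bench for an epoxy glue-up

## Robot

A 6-joint arm with a two-finger parallel gripper is mounted at the origin on the work surface. World frame = base frame: x ahead of the robot, y to its left, z up, the work surface at z = 0. Lengths are in m, angles in rad, forces in N, time in s.
With the tool pointing down it reaches from about 0.4 to 0.925 m from the base axis. Payload 3.4 kg.
Tool frame: the origin (TCP) lies midway between the tips of the shut fingers; the grasp point (between the pads) lies 19 mm behind it; y points along the fingers, x is the direction in which the jaws open and shut, and the axes are right-handed (so a half turn about y gives the same grasp; the last joint's range is limited). The gripper opens to 85 mm and grips with 20 to 120 N. Pads are 22 mm wide; open, the fingers measure 114 mm over their backs; the gripper's body (76 mm by 85 mm) begins 54 mm behind the grasp point. The pads swing forward as they close: fully open they stand 13 mm farther back than shut.
Start: joints at [-1.252, 0.307, 1.506, -0, 1.328, -0.073], TCP at [0.22, -0.531, 0.205] pointing down, gripper open.
Joint ranges: [-3.12, 3.12], [-1.05, 2.28], [0.14, 2.33], [-1.42, 4.57], [0.1, 2.73], [-2.68, 2.68]. Speed limits (rad/s): [2.57, 2.57, 3.14, 3.14, 3.14, 3.14].

## Interface

Orientations are given as a 3x3 rotation matrix whose columns are the frame's x, y, z axes.
In Python, from rig import manip, vision gives the robot as it stands.
- The arm moves only by the shell command python3 -m crank 'ROWS' [FORCE]. ROWS is JSON, a list that holds one entry, the list of rows, each a list of 7 numbers: the turn, a rotation vector about the tool's x, y, z in units of 0.12 rad (1.0 is 0.12 rad), then the shift along the tool's x, y, z in units of 0.03 m (1.0 is 0.03 m), then the opening, from -1 (shut) to 1 (fully open), so that 0 is half open. In form: [[[wx, wy, wz, tx, ty, tz, claw], ...]]. A call has exactly 8 rows; each row shifts and turns the commanded pose from where the row before left it, along the tool's axes as they then stand; what a row does not reach is not made up. A row lasts 1/12 s, in which the tool goes at most 41.7 mm and 7.16 degrees, less where a joint would pass 70% of its speed; a pose out of reach is approached as far as the arm can. A call with a number of a shift or a turn outside -1 to 1 is refused whole. A call with a gripper value outside its range is refused whole. The fingers move at their own pace and stop on an object; FORCE is the grip in N (left out, the last holds). Time passes only in rows, so rows that do not move let the fingers close, or fill a call up. It gives the time, the measured TCP pose, the force and the opening at its end, in the units of the state.
- manip.state(): the state, without advancing time (a new reading comes with each control period).
- vision.snapshot(name): name is "scene" or "top"; returns (picture, depth): 420x560x3 uint8, red, green, blue; 420x560 float32, m along the optical axis (not along the pixel's ray), 0 where there is no reading.
- vision.camera_params(name): a dict with "K" (3x3 intrinsics, pixels), "eye" and "orientation" of the camera in the world. Camera axes: x right, y up, looking along -z (the intrinsics and any distortion apply to the point x, -y, -z); pixel columns grow to the right and rows downward; lengths in m; the calibration is good to about 2 mm. A picture is of the moment at which its call begins. camera_params takes no time and is no camera call.
- manip.finish_job(): hands the job in, once; it reports no verdict.
The state is a dict: "time_s": time; "q": joint angles; "qd": joint speeds; "tau": joint torques, N m; "tool_pos": TCP position; "tcp_rot": TCP orientation; "ft_force": force on the tool from outside, world axes, zero at the start; "wrist_torque": the same for the moment, N m; "grip_width": finger opening in m.
Only numpy, scipy, OpenCV 4.12 (cv2) and the standard library are available. Lean on these libraries where they do the work, as an engineer would, in place of code of your own. Each camera call takes 0.05 s, during which the arm holds its last target. There are 200 camera calls.

## Task

Set out the bench for gluing: lay the blue tile flat on the middle of the dark wooden plaque with its sides parallel to the plaque's, and stand the steel weight upright on the middle of the tile. Stand the blue-capped hardener jar on the middle of the scale's steel pan, the yellow-capped resin jar in the middle of the grey felt mat, midway between its two brushes, and the orange mixing cup upright on the bench beside the middle of that side of the plaque which faces the scale, about 2 cm clear of it. Set everything down gently, without dropping it, and leave the knife and the tape roll where they are.

Things in the scene. Friction and masses are not known exactly. Their poses are not given: they have to be found in the camera images.
- tile_mid (a point): Loose blue glazed square ceramic tile with a white ring in the middle of its face, 55 x 55 x 10 mm, 60 g, lying flat on the bench. The point is its centre, 5 mm above its underside; its x and y axes run parallel to its sides, z up.
- weight_mid (a point): Loose steel press weight, about 0.45 kg: a plain upright cylinder 44 mm in diameter and 45 mm high, with a small knob on top (20 mm in diameter, up to 59 mm above the underside). The point is the centre of the cylinder, 22.5 mm above its underside; z up along its axis.
- cup_mid (a point): Loose empty orange plastic mixing cup, 50 g, standing mouth up: straight sides, 56 mm outside diameter, 55 mm high, wall 3 mm. The point is on its axis, 27.5 mm above its underside; z up.
- resin_mid (a point): Loose resin jar with a YELLOW cap and a white label, 44 mm in diameter, 70 mm high, 120 g, standing upright. The point is its centre, 35 mm above its underside; z up.
- hardener_mid (a point): Loose hardener jar with a BLUE cap and a white label, otherwise the same as the resin jar: 44 mm in diameter, 70 mm high, 120 g, standing upright. The point is its centre, 35 mm above its underside; z up.
- plaque: Fixed square dark-wood plaque, 110 x 110 mm, 15 mm thick, flat top 15 mm above the bench. Origin: centre of its underside, on the bench. x and y axes parallel to its sides; it is turned at most 15 degrees from the bench axes, its x pointing roughly away from the robot and its y roughly to the robot's left. The scale is on one side of it (+y or -y) and the brush mat on the other; which is which changes.
- scale: Fixed black pocket scale with a round steel pan 68 mm in diameter, pan top 24 mm above the bench (it does not sink). Origin: on the bench, under the centre of the pan. Its x axis points away from the robot side; the housing is 130 mm (from -85 to +45 mm along x) x 90 mm, 18 mm high, with a display at the -x end.
- brush_mat: Fixed grey felt mat, 140 x 140 mm, 4 mm thick, with two red-handled brushes fixed on it, parallel to its x axis, at y = -55 and +55 mm; the brushes reach from x = -80 to +65 mm, are up to 14 mm wide and rise to 15 mm above the bench. Origin: centre of the mat's underside, on the bench. Its x axis points roughly away from the robot.
- knife: Bystander, loose, not to be disturbed: green utility knife lying on the bench on the far side of the plaque, about 145 x 20 x 12 mm, long along its x axis. Origin at its underside, near its middle.
- tape: Bystander, loose, not to be disturbed: roll of brown tape lying flat on the bench on the far side of the plaque, 68 mm outside diameter, 19 mm high. Origin: centre of its underside.
Not all that is in view belongs to the job. Of the things that look like the part that bears tile_mid, take the one that is nearest to the robot's base at the start.

How it is judged:
At the end, for the whole second after the job is handed in: Tile flat on plaque: centre 12 mm, 10 deg; weight upright on tile: 12 mm; blue-capped jar on pan: 13 mm; yellow-capped jar on brush mat: 15 mm from its middle; cup on bench by the plaque's scale-facing side, 6-35 mm clear, 20 mm along it; all upright, released, at rest (horizontal distance between tile_mid and plaque below 0.012 m and z of tile_mid in the frame of plaque between 0.015 and 0.025 m and (angle between the x axis of tile_mid and the x axis of plaque, either way round below 0.18 rad or angle between the x axis of tile_mid and the y axis of plaque, either way round below 0.18 rad) and horizontal distance between weight_mid and tile_mid below 0.012 m and z of weight_mid in the frame of plaque between 0.042 and 0.053 m and horizontal distance between hardener_mid and scale below 0.013 m and z of hardener_mid in the frame of scale between 0.053 and 0.065 m and horizontal distance between resin_mid and brush_mat below 0.015 m and z of resin_mid in the frame of brush_mat between 0.034 and 0.044 m and x of cup_mid in the frame of plaque between -0.02 and 0.02 m and height (world z) of cup_mid between 0.022 and 0.033 m and ((world y of scale above 0 m and y of cup_mid in the frame of plaque between 0.089 and 0.118 m) or (world y of scale below 0 m and y of cup_mid in the frame of plaque between -0.118 and -0.089 m)) and angle between each of tile_mid, weight_mid, cup_mid, resin_mid, hardener_mid's own z axis and vertical below 0.12 rad and linear speed of each of tile, weight, cup, resin, hardener below 0.02 m/s and contact force between each of tile, weight, cup, resin, hardener and the fingers below 0.1 N); the robot touches nothing.
It fails at once if the knife is pushed more than 25 mm from where it lay (distance of knife from where it was at the start of the episode above 0.025 m).
It fails at once if the tape is pushed more than 25 mm from where it lay (distance of tape from where it was at the start of the episode above 0.025 m).
It fails at once if one of the five things is dropped from over about 2 cm (moves faster than 0.5 m/s while not held) ((contact force between tile and the fingers below 0.1 N and linear speed of tile above 0.5 m/s) or (contact force between weight and the fingers below 0.1 N and linear speed of weight above 0.5 m/s) or (contact force between cup and the fingers below 0.1 N and linear speed of cup above 0.5 m/s) or (contact force between resin and the fingers below 0.1 N and linear speed of resin above 0.5 m/s) or (contact force between hardener and the fingers below 0.1 N and linear speed of hardener above 0.5 m/s)).
It also fails if it takes over 133 s, if anything falls off the work surface, if the arm or the gripper's body presses on something with over 40 N, if the wrist force passes 120 N, or if a joint passes its speed limit or range.

## Working session

There is one attempt and no reset: what is moved stays moved. The work goes in short steps, Python scripts to look and compute and a shell command to move; the robot and the scene stay as the last step left them, time stands still between calls to the robot, and variables do not carry over. Pictures are saved under pics/ and viewed, about 12 in all and at most 16, crops included, and the job is handed in when it is done.

```bash
ls; mkdir -p pics
python3 - <<'E'
from rig import manip, vision
import cv2, numpy as np
s=manip.state(); print(s)
for n in("scene","top"):
    p,d=vision.snapshot(n); cv2.imwrite(f"pics/{n}0.png",p[:,:,::-1]); np.savez(f"{n}0.npz",p=p,d=d); print(n,vision.camera_params(n))
E
```

```text
pics
{'time_s': 0.0, 'q': array([-1.25151454e+00,  3.07549457e-01,  1.50768271e+00,  1.84024582e-05,
        1.32836619e+00, -7.35162276e-02]), 'qd': array([-0.0002323 ,  0.00099841,  0.00129689, -0.00043187,  0.00028101,
       -0.00098952]), 'tau': array([ 1.21239285e-03, -4.57542479e+01, -2.51920259e+01, -3.05039339e-04,
        1.35062888e-02, -2.90675473e-05]), 'tool_pos': array([ 0.21983659, -0.53051064,  0.20409104]), 'tcp_rot': array([[ 3.82770122e-01, -6.12599026e-04,  9.23843416e-01],
       [-9.23841457e-01,  1.90994725e-03,  3.82770577e-01],
       [-1.99897707e-03, -9.99997988e-01,  1.65126364e-04]]), 'ft_force': array([-0.61114479,  0.92350142, -0.20500728]), 'wrist_torque': array([ 0.01420635, -0.00521852,  0.01624705]), 'grip_width': 0.08547119187909728}
scene {'K': array([[389.68683571,   0.        , 277.4858135 ],
       [  0.        , 389.68683571, 208.71922568],
       [  0.        ,   0.        ,   1.        ]]), 'eye': array([ 0.97446196, -0.62966542,  0.73904917]), 'orientation': array([[ 0.84677437, -0.32463543,  0.42140836],
       [ 0.53166849,  0.54235735, -0.65052065],
       [-0.01737187,  0.77489376,  0.63185273]])}
top {'K': array([[490.60487967,   0.        , 276.76396018],
       [  0.        , 490.60487967, 217.43203021],
       [  0.        ,   0.        ,   1.        ]]), 'eye': array([0.3279071 , 0.07341605, 1.27201406]), 'orientation': array([[-0.00626685,  0.98805891, -0.15394905],
       [-0.99997766, -0.0065502 , -0.00133337],
       [-0.00232584,  0.15393725,  0.98807789]])}
```

View pics/top0.png

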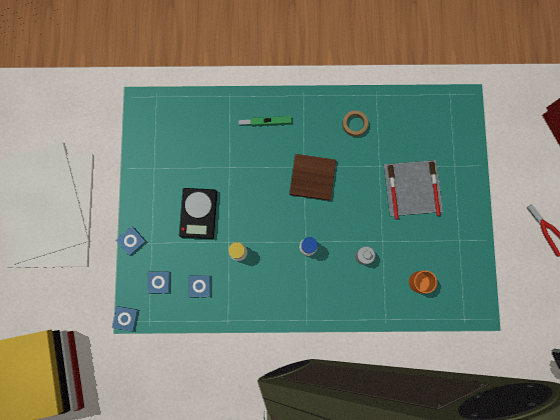

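View pics/scene0.png

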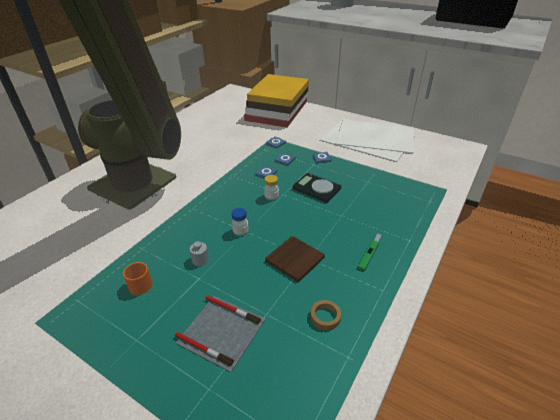

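The top view (up = +x, right = −y) shows the scale at (198,212), plaque at (313,177), mat at (414,188), yellow jar at (237,252), blue jar at (309,246), weight at (366,256) and cup at (424,282). The knife is at (266,121) and the tape at (356,124). Four blue tiles could be the one meant: (131,241), (158,282), (199,286) and (125,319). I'll compute their distances from the base.

```bash
cat > h.py <<'E'
import numpy as np, cv2
from rig import manip, vision
def ray(n,uv):
    c=vision.camera_params(n);K=c["K"];uv=np.atleast_2d(uv).astype(float)
    d=np.c_[(uv[:,0]-K[0,2])/K[0,0],-(uv[:,1]-K[1,2])/K[1,1],-np.ones(len(uv))]
    return c["eye"],d@c["orientation"].T
def at(n,uv,z):
    e,d=ray(n,uv); return e+d*((z-e[2])/d[:,2])[:,None]
def cloud(n,D):
    v,u=np.mgrid[:420,:560]; e,d=ray(n,np.c_[u.ravel(),v.ravel()])
    P=e+d*D.reshape(-1,1); P[D.ravel()==0]=np.nan; return P.reshape(420,560,3)
E
python3 - <<'E'
from h import *
f=np.load("top0.npz");p,d=f["p"],f["d"];P=cloud("top",d)
def reg(name,u,v,r,zlo,zhi,sq=True):
    S=np.zeros((420,560),bool);S[v-r:v+r+1,u-r:u+r+1]=1
    m=S&(P[...,2]>zlo)&(P[...,2]<zhi); Q=P[m]
    if len(Q)<5: print(name,'few',len(Q),np.nanmax(P[S][:,2]));return
    (c,w,a)=cv2.minAreaRect((Q[:,:2]*1000).astype(np.float32))
    print(name,len(Q),'mean',Q.mean(0).round(4),'rect',np.round(c,1),np.round(w,1),round(a,1))
for i,(u,v) in enumerate([(131,241),(158,282),(199,286),(125,319)]): reg(f'tile{i}',u,v,20,.006,.015); print(np.linalg.norm(at("top",(u,v),.01)[0,:2]))
reg('plaque',313,177,35,.010,.02)
reg('pan',198,206,22,.0215,.03)
reg('housing',198,212,38,.013,.021)
reg('mat',414,188,40,.0025,.0065)
reg('brushes',414,188,40,.0075,.03)
reg('yel',237,252,18,.062,.08); reg('blue',309,246,18,.062,.08)
reg('weight',366,256,18,.038,.050);reg('knob',366,256,18,.053,.07)
reg('cup',424,282,22,.05,.065)
reg('knife',266,121,35,.005,.03);reg('tape',356,124,20,.012,.03)
print('bench z',np.nanmedian(P[200:210,300:350,2]))
E
python3 - <<'E'
import cv2
a=cv2.imread('pics/top0.png')[215:340,100:340]
cv2.imwrite('pics/crop1.png',cv2.resize(a,None,fx=3,fy=3,interpolation=cv2.INTER_CUBIC))
E
```

```text
tile0 448 mean [0.4666 0.455  0.0104] rect [463.7 452.9] [106.8 100.7] 6.8
0.6490341201598564
tile1 463 mean [0.3609 0.3804 0.0104] rect [361.4 381. ] [105.3  99. ] 89.6
0.5227750042167455
tile2 465 mean [0.3498 0.2752 0.0104] rect [349.1 275.2] [96.6 97.5] 0.7
0.44395721683492007
tile3 472 mean [0.2686 0.4615 0.0103] rect [270.7 460.6] [101.   79.3] 7.6
0.5319956982477668
plaque 1623 mean [ 0.6313 -0.0184  0.0155] rect [632.1 -18.5] [110.  111.9] 81.2
pan 596 mean [0.5533 0.2797 0.0246] rect [548.5 279.5] [ 86.3 105.4] 88.8
housing 977 mean [0.528 0.28  0.018] rect [537.5 281.1] [ 90.5 129.8] 86.5
mat 2227 mean [ 0.6026 -0.2855  0.0043] rect [ 603.3 -288.5] [217.7 217.5] 89.2
brushes 722 mean [ 0.602  -0.2822  0.0115] rect [ 600.7 -284.1] [206.3 211.3] 87.3
yel 208 mean [0.4348 0.1757 0.0704] rect [434.9 176.1] [38.  38.2] 17.4
blue 207 mean [ 0.4471 -0.0031  0.0701] rect [447.5  -2.6] [36.9 37.8] 88.0
weight 185 mean [ 0.4228 -0.1452  0.0447] rect [ 422.6 -146.5] [43.2 40.3] 87.7
knob 50 mean [ 0.4229 -0.1463  0.0592] rect [ 422.9 -146.6] [18.2 17.8] 89.6
cup 97 mean [ 0.356  -0.2884  0.0548] rect [ 355.8 -288.1] [56.7 51.4] 89.5
knife 801 mean [0.7875 0.0997 0.0089] rect [787.  102.5] [190. 201.] 89.8
tape 278 mean [ 0.7772 -0.134   0.0191] rect [ 777.4 -134. ] [65.5 66.8] 80.2
bench z 0.0010993042314646484
```

View pics/crop1.png

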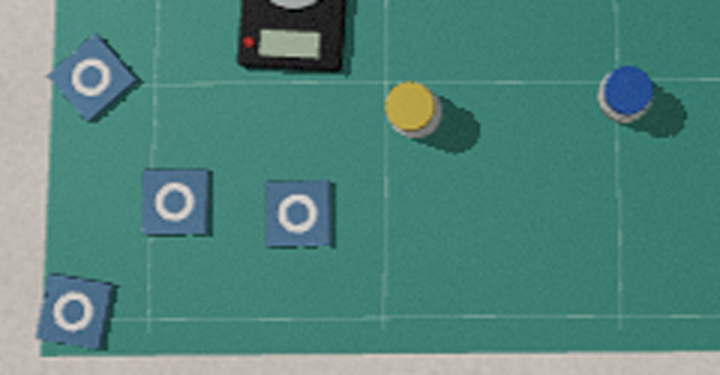

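The crop shows four like tiles at (131,241), (158,282), (199,286) and (125,319). Their distances from the base are 0.649, 0.523, 0.444 and 0.532 m. The one at (199,286), lying squarely, is the nearest, so I take it. Next I refine it, the mat, the pan and the plaque by colour.

```bash
cat >> h.py <<'E'
def blobs(p,lo,hi,box,n="top",z=0.0,k=1):
    hsv=cv2.cvtColor(p,cv2.COLOR_RGB2HSV); m=cv2.inRange(hsv,np.array(lo),np.array(hi))
    B=np.zeros_like(m);u0,v0,u1,v1=box;B[v0:v1,u0:u1]=255;m&=B
    cs,_=cv2.findContours(m,cv2.RETR_EXTERNAL,cv2.CHAIN_APPROX_NONE)
    out=[]
    for c in sorted(cs,key=cv2.contourArea)[::-1][:k]:
        v,u=np.where(cv2.drawContours(np.zeros_like(m),[c],-1,255,-1)>0)
        Q=at(n,np.c_[u,v],z)[:,:2]
        r=cv2.minAreaRect((Q*1000).astype(np.float32))
        out.append((Q.mean(0).round(4),np.round(r[0],1),np.round(r[1],1),round(r[2],1)))
    return out
E
python3 - <<'E'
from h import *
p=np.load("top0.npz")["p"]
hsv=cv2.cvtColor(p,cv2.COLOR_RGB2HSV)
for n,(u,v) in dict(tile=(190,278),side=(209,290),mat=(414,200),green=(340,240),pan=(198,206),red=(393,200),plq=(313,177),shadow=(215,287)).items(): print(n,hsv[v,u])
print('tile',blobs(p,(100,80,60),(115,255,255),(180,268,220,305),z=.010))
print('mat',blobs(p,(0,0,50),(179,50,255),(398,165,432,215),z=.004))
print('red',blobs(p,(170,150,60),(179,255,255),(380,155,446,225),z=.012,k=2),blobs(p,(0,150,60),(6,255,255),(380,155,446,225),z=.012,k=2))
print('pan',blobs(p,(0,0,100),(179,60,255),(180,190,216,222),z=.024))
print('plq',blobs(p,(0,60,0),(20,255,140),(280,145,345,208),z=.015), blobs(p,(165,30,0),(179,255,140),(280,145,345,208),z=.015))
a=p[145:235,170:460,::-1]
cv2.imwrite('pics/crop2.png',cv2.resize(a,None,fx=2.75,fy=2.75,interpolation=cv2.INTER_CUBIC))
E
```

```text
tile [103 114 137]
side [105 115 120]
mat [103  15 119]
green [ 84 140 122]
pan [ 78   8 165]
red [  0 193 139]
plq [ 11 159  80]
shadow [ 84 126 132]
tile [(array([0.3495, 0.2743]), array([350.1, 274.5]), array([53.5, 51.1]), 0.9)]
mat [(array([ 0.5985, -0.2878]), array([ 598. , -288.8]), array([ 87.3, 135.2]), 87.5)]
red [(array([ 0.605 , -0.3353]), array([ 605. , -335.3]), array([0., 0.]), 0.0), (array([ 0.563 , -0.2286]), array([ 563. , -228.6]), array([0., 0.]), 0.0)] [(array([ 0.57  , -0.3419]), array([ 569.2, -342.1]), array([82.8,  9.2]), 3.1), (array([ 0.5622, -0.2325]), array([ 561.8, -232.5]), array([82.8,  8.6]), 4.2)]
pan [(array([0.5577, 0.2797]), array([557.7, 279.9]), array([66. , 64.7]), 0.8)]
plq [(array([ 0.6314, -0.0192]), array([631.7, -19.1]), array([108. , 110.7]), 81.3)] []
```

View pics/crop2.png

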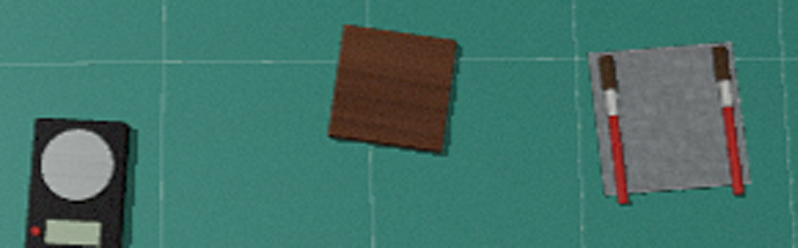

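Targets:

| Thing | Position (m) | Yaw |
|---|---|---|
| Plaque | (0.6315, −0.0187) | −8.7° |
| Mat | about (0.60, −0.285) | +3.6° |
| Pan | (0.558, 0.280) | – |

The scale is on +y, so the cup goes to about (0.647, 0.083). I start by turning the tool to yaw 0, so that tx = dx, tz = dy and ty = −dz, and moving toward the cup.

```bash
python3 - <<'E'
from h import *
q=[(590,52),(731,42),(749,185),(605,195)]
C=at("top",[(170+x/2.75,145+y/2.75) for x,y in q],.004);print(C.mean(0))
E
python3 -m crank '[[[0,-1,0,0,0,0,1],[0,-1,0,0,0,0,1],[0,-1,0,0,0,0,1],[0,-1,0,0,0,0,1],[0,-1,0,0,0,0,1],[0,-1,0,0,0,0,1],[0,-1,0,0,0,0,1],[0,-1,0,0,0,0,1]]]' 30
python3 -m crank '[[[0,-0.91,0,0,0,0,1],[0,-0.91,0,0,0,0,1],[0,0,0,0.5,0,0.9,1],[0,0,0,0.5,0,0.9,1],[0,0,0,0.5,0,0.9,1],[0,0,0,0.5,0,0.9,1],[0,0,0,0.5,0,0.9,1],[0,0,0,0,0,0,1]]]'
```

```text
[ 0.60202585 -0.28530819  0.004     ]
time_s: 0.77
tool_pos: [0.2199, -0.5308, 0.2044]
tcp_rot: [[0.978, -0.0, 0.21], [-0.21, 0.001, 0.978], [-0.001, -1.0, 0.001]]
ft_force: [-0.2, 0.2, -0.3]
grip_width: 0.0857
time_s: 1.43
tool_pos: [0.2961, -0.3905, 0.2044]
tcp_rot: [[1.0, -0.0, -0.003], [0.003, 0.005, 1.0], [0.0, -1.0, 0.005]]
ft_force: [-0.4, 0.1, -0.8]
grip_width: 0.0853
```

```bash
python3 -m crank '[[[0,0,0,0.5,0,0.85,1],[0,0,0,0.5,0,0.85,1],[0,0,0,0.5,0,0.85,1],[0,0,0,0.5,0,0.85,1],[0,0,0,0,0.8,0,1],[0,0,0,0,0.8,0,1],[0,0,0,0,0.8,0,1],[0,0,0,0,0,0,1]]]'
python3 - <<'E'
from h import *
s=manip.state();print(s['q'].round(3))
p,d=vision.snapshot("scene");cv2.imwrite("pics/s1.png",cv2.resize(p[180:320,70:270,::-1],None,fx=3,fy=3))
E
```

```text
time_s: 2.1
tool_pos: [0.3523, -0.2915, 0.1292]
tcp_rot: [[1.0, -0.006, -0.001], [0.001, 0.006, 1.0], [-0.006, -1.0, 0.006]]
ft_force: [-1.4, 1.6, 0.3]
grip_width: 0.0854
[-0.784  0.227  1.844 -0.     1.08  -0.784]
```

View pics/s1.png

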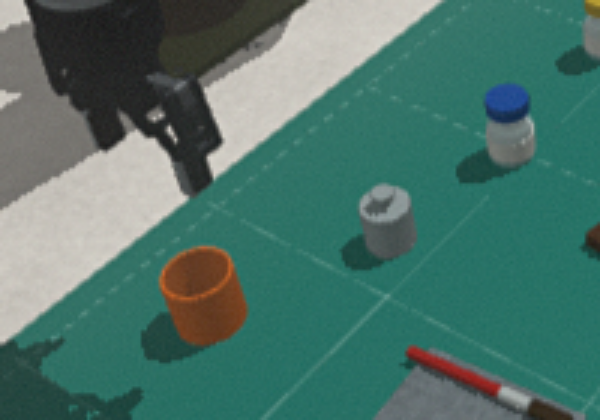

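The crop shows the cup at (205,295), with the fingers behind and above it around (190,185). I'll check that against the projected TCP.

```bash
cat >> h.py <<'E'
def proj(n,X):
    c=vision.camera_params(n);x=c["orientation"].T@(np.array(X)-c["eye"]);K=c["K"]
    return K[0,0]*x[0]/-x[2]+K[0,2],K[1,1]*-x[1]/-x[2]+K[1,2]
E
python3 - <<'E'
from h import *
for X in [(.3523,-.2915,.129),(.3523+.05,-.2915,.142),(.3523-.05,-.2915,.142),(.356,-.288,.055),(.356,-.288,0)]:
    u,v=proj("scene",X);print(((u-70)*3,(v-180)*3))
E
```

```text
(np.float64(169.12992305297652), np.float64(203.84264010463647))
(np.float64(212.02044757510077), np.float64(216.5409972740282))
(np.float64(119.23425429628782), np.float64(167.1974102195139))
(np.float64(200.6701918636712), np.float64(270.102247646021))
(np.float64(217.2778624383469), np.float64(315.82703549515634))
```

The horizontal position agrees, but the fingertips look about 30 mm higher than predicted. I'll check with depth.

Run:
```python
from h import *
p,d=vision.snapshot("scene");P=cloud("scene",d)
print(manip.state()['tool_pos'])
Q=P[235:250,130:142]; print(Q[::2,::3].round(3).tolist())
m=(abs(P[...,0]-.356)<.09)&(abs(P[...,1]+.288)<.04)&(P[...,2]>.07)&(P[...,2]<.3)
R=P[m];
for lo in np.arange(.09,.2,.01):
    s=R[(R[:,2]>lo)&(R[:,2]<lo+.01)]
    if len(s): print(lo.round(3),len(s),s.min(0).round(3),s.max(0).round(3))
```

```text
[ 0.35431465 -0.29388191  0.13247514]
[[[0.403, -0.302, 0.202], [0.411, -0.301, 0.204], [0.408, -0.293, 0.196], [0.408, -0.286, 0.191]], [[0.402, -0.303, 0.196], [nan, nan, nan], [0.409, -0.294, 0.192], [0.409, -0.288, 0.187]], [[0.401, -0.304, 0.19], [0.407, -0.301, 0.191], [0.409, -0.296, 0.188], [0.408, -0.289, 0.182]], [[0.398, -0.303, 0.183], [0.404, -0.301, 0.184], [0.407, -0.296, 0.182], [0.402, -0.287, 0.172]], [[0.397, -0.304, 0.177], [0.403, -0.302, 0.178], [0.402, -0.295, 0.172], [0.237, -0.19, 0.002]], [[0.219, -0.206, -0.002], [0.404, -0.304, 0.174], [0.234, -0.198, -0.001], [0.242, -0.195, 0.001]], [[0.228, -0.213, 0.001], [0.233, -0.208, -0.0], [0.241, -0.204, 0.001], [0.249, -0.2, 0.001]], [[0.23, -0.217, -0.002], [0.241, -0.215, 0.002], [0.248, -0.21, 0.002], [0.254, -0.205, 0.001]]]
0.16 2 [ 0.307 -0.293  0.168] [ 0.307 -0.285  0.169]
0.17 49 [ 0.304 -0.305  0.17 ] [ 0.408 -0.283  0.18 ]
0.18 83 [ 0.305 -0.305  0.18 ] [ 0.41  -0.282  0.19 ]
0.19 85 [ 0.304 -0.305  0.19 ] [ 0.41  -0.283  0.2  ]
0.2 62 [ 0.299 -0.306  0.2  ] [ 0.411 -0.285  0.21 ]
```

```bash
cat > tip.py <<'E'
from h import *
s=manip.state();x,y,z=s['tool_pos'];print(s['tool_pos'].round(4),s['grip_width'])
for n in ("scene","top"):
    p,d=vision.snapshot(n);P=cloud(n,d)
    m=(abs(P[...,0]-x)<.09)&(abs(P[...,1]-y)<.04)&(P[...,2]>.07)&(P[...,2]<.3)
    R=P[m];print(n,len(R),R.min(0).round(3),R.max(0).round(3),np.sort(R[:,2])[:8].round(3))
E
python3 -m crank '[[[0,0,0,0,0,0,0.32],[0,0,0,0,0,0,0.32],[0,0,0,0,0,0,0.32],[0,0,0,0,0,0,0.32],[0,0,0,0,0,0,0.32],[0,0,0,0,0,0,0.32],[0,0,0,0,0,0,0.32],[0,0,0,0,0,0,0.32]]]'
python3 tip.py
python3 -m crank '[[[0,0,0,0,0,0,-1],[0,0,0,0,0,0,-1],[0,0,0,0,0,0,-1],[0,0,0,0,0,0,-1],[0,0,0,0,0,0,-1],[0,0,0,0,0,0,-1],[0,0,0,0,0,0,-1],[0,0,0,0,0,0,-1]]]'
python3 tip.py
```

```text
time_s: 2.87
tool_pos: [0.355, -0.2942, 0.1331]
tcp_rot: [[1.0, 0.0, -0.0], [0.0, -0.0, 1.0], [0.0, -1.0, -0.0]]
ft_force: [0.4, 0.1, 1.0]
grip_width: 0.0563
[ 0.355  -0.2942  0.1331] 0.05625858745992046
scene 1530 [ 0.287 -0.332  0.163] [ 0.424 -0.265  0.3  ] [0.163 0.164 0.164 0.165 0.165 0.165 0.165 0.165]
top 487 [ 0.304 -0.304  0.162] [ 0.424 -0.254  0.3  ] [0.162 0.166 0.166 0.167 0.167 0.168 0.168 0.168]
time_s: 3.63
tool_pos: [0.355, -0.2942, 0.133]
tcp_rot: [[1.0, -0.0, -0.0], [0.0, 0.0, 1.0], [-0.0, -1.0, 0.0]]
ft_force: [0.2, 0.4, -0.8]
grip_width: -0.0001
[ 0.355  -0.2942  0.133 ] -0.00012787234308016227
scene 1267 [ 0.293 -0.333  0.159] [ 0.418 -0.263  0.3  ] [0.159 0.16  0.161 0.162 0.162 0.162 0.163 0.163]
top 434 [ 0.313 -0.305  0.162] [ 0.418 -0.254  0.3  ] [0.162 0.164 0.165 0.167 0.168 0.168 0.169 0.17 ]
```

```bash
python3 -m crank '[[[0,0,0,0,0,0.8,-1],[0,0,0,0,0,0.8,-1],[0,0,0,0,0,0.8,-1],[0,0,0,0,0.8,0,-1],[0,0,0,0,0.8,0,-1],[0,0,0,0,0.8,0,-1],[0,0,0,0,0.8,0,-1],[0,0,0,0,0.6,0,-1]]]'
python3 -m crank '[[[0,0,0,0,0,0,-1],[0,0,0,0,0,0,-1],[0,0,0,0,0.1,0,-1],[0,0,0,0,0.1,0,-1],[0,0,0,0,0.1,0,-1],[0,0,0,0,0.05,0,-1],[0,0,0,0,0,0,-1],[0,0,0,0,0,0,-1]]]'
python3 - <<'E'
from h import *
for n in ("scene",):
    p,d=vision.snapshot(n);P=cloud(n,d);cv2.imwrite("pics/s2.png",cv2.resize(p[160:320,70:270,::-1],None,fx=3,fy=3))
    x,y,z=manip.state()['tool_pos']
    m=(abs(P[...,0]-x)<.05)&(abs(P[...,1]-y)<.03)&(P[...,2]>.006)&(P[...,2]<.1)
    R=P[m];print(len(R),np.sort(R[:,2])[:10].round(3))
E
```

```text
time_s: 4.4
tool_pos: [0.3547, -0.2218, 0.0177]
tcp_rot: [[1.0, -0.0, -0.001], [0.001, 0.0, 1.0], [-0.0, -1.0, 0.0]]
ft_force: [-0.1, -0.1, 0.1]
grip_width: 0.0001
time_s: 5.07
tool_pos: [0.355, -0.2223, 0.0087]
tcp_rot: [[1.0, 0.0, -0.0], [0.0, -0.0, 1.0], [0.0, -1.0, -0.0]]
ft_force: [0.5, 0.2, 0.5]
grip_width: 0.0001
225 [0.037 0.037 0.039 0.039 0.039 0.041 0.041 0.042 0.042 0.042]
```

View pics/s2.png

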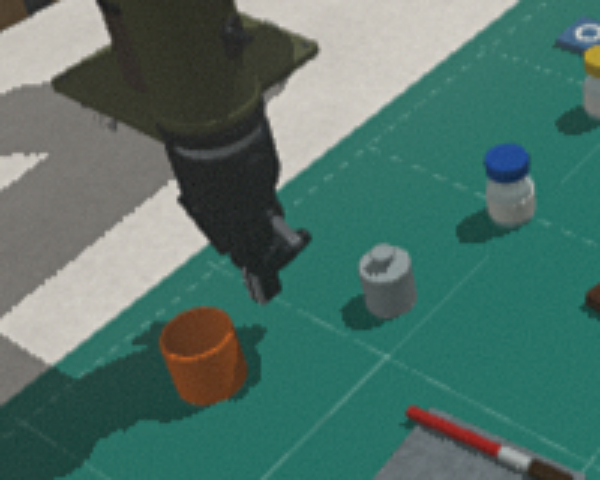

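The shut fingers' tips are seen at (262,300), with depth giving z ≈ 0.037, while the TCP reads 0.009. I'll settle which is right by touching the bench gently.

```bash
python3 -m crank '[[[0,0,0,0,0.1,0,-1],[0,0,0,0,0.1,0,-1],[0,0,0,0,0.1,0,-1],[0,0,0,0,0.05,0,-1],[0,0,0,0,0,0,-1],[0,0,0,0,0,0,-1],[0,0,0,0,0,0,-1],[0,0,0,0,0,0,-1]]]'
python3 -c "
from h import *
s=manip.state();print(s['tool_pos'],s['ft_force'])"
```

```text
time_s: 5.78
tool_pos: [0.355, -0.2222, -0.0019]
tcp_rot: [[1.0, 0.0, -0.0], [0.0, -0.0, 1.0], [0.0, -1.0, -0.0]]
ft_force: [0.4, -0.1, -0.2]
grip_width: -0.0001
[ 0.35499926 -0.22221696 -0.00194689] [ 0.42196005 -0.05582804 -0.215896  ]
```

```bash
python3 -m crank '[[[0,0,0,0,0.1,0,-1],[0,0,0,0,0.1,0,-1],[0,0,0,0,0.1,0,-1],[0,0,0,0,0.1,0,-1],[0,0,0,0,0,0,-1],[0,0,0,0,0,0,-1],[0,0,0,0,0,0,-1],[0,0,0,0,0,0,-1]]]'
python3 -m crank '[[[0,0,0,0,0.1,0,-1],[0,0,0,0,0.05,0,-1],[0,0,0,0,0.05,0,-1],[0,0,0,0,0.05,0,-1],[0,0,0,0,0,0,-1],[0,0,0,0,0,0,-1],[0,0,0,0,0,0,-1],[0,0,0,0,0,0,-1]]]'
```

```text
time_s: 6.45
tool_pos: [0.355, -0.2222, -0.014]
tcp_rot: [[1.0, 0.0, -0.0], [0.0, -0.0, 1.0], [0.0, -1.0, -0.0]]
ft_force: [0.6, 0.6, 0.3]
grip_width: 0.0001
time_s: 7.12
tool_pos: [0.355, -0.2222, -0.0215]
tcp_rot: [[1.0, 0.0, -0.0], [0.0, -0.0, 1.0], [0.0, -1.0, -0.0]]
ft_force: [-0.0, -0.1, -0.8]
grip_width: -0.0
```

```bash
python3 -m crank '[[[0,0,0,0,0.05,0,-1],[0,0,0,0,0.05,0,-1],[0,0,0,0,0,0,-1],[0,0,0,0,0,0,-1],[0,0,0,0,0,0,-1],[0,0,0,0,0,0,-1],[0,0,0,0,0,0,-1],[0,0,0,0,0,0,-1]]]'
python3 -m crank '[[[0,0,0,0,0.05,0,-1],[0,0,0,0,0.03,0,-1],[0,0,0,0,0,0,-1],[0,0,0,0,0,0,-1],[0,0,0,0,0,0,-1],[0,0,0,0,0,0,-1],[0,0,0,0,0,0,-1],[0,0,0,0,0,0,-1]]]'
python3 - <<'E'
from h import *
for n in ("scene","top"):
    p,d=vision.snapshot(n);P=cloud(n,d)
    x,y,z=manip.state()['tool_pos']
    m=(abs(P[...,0]-x)<.05)&(abs(P[...,1]-y)<.03)&(P[...,2]>.004)&(P[...,2]<.04)
    R=P[m];print(len(R),R.mean(0),np.sort(R[:,2])[:10].round(3))
E
```

```text
time_s: 7.78
tool_pos: [0.355, -0.2222, -0.0245]
tcp_rot: [[1.0, 0.0, -0.0], [0.0, -0.0, 1.0], [0.0, -1.0, -0.0]]
ft_force: [0.2, -0.1, 0.9]
grip_width: -0.0004
time_s: 8.45
tool_pos: [0.3551, -0.2223, -0.0263]
tcp_rot: [[1.0, 0.001, -0.0], [0.0, -0.001, 1.0], [0.001, -1.0, -0.001]]
ft_force: [-0.5, 0.4, 9.2]
grip_width: 0.0001
88 [ 0.36137732 -0.22892578  0.02021686] [0.004 0.004 0.004 0.004 0.005 0.006 0.007 0.007 0.008 0.009]
9 [ 0.39528735 -0.20443556  0.00512927] [0.004 0.005 0.005 0.005 0.005 0.005 0.005 0.006 0.006]
```

Contact comes at a reported TCP z of −0.0255, so the true shut fingertip is 25.5 mm above the reported TCP. The depth agrees, and I allow for this from here on. Now I pick up the cup.

```bash
python3 -m crank '[[[0,0,0,0,-0.3,0,-1],[0,0,0,0,-0.7,0,1],[0,0,0,0,-0.8,0,1],[0,0,0,0,-0.8,0,1],[0,0,0,0,0,-0.7,1],[0,0,0,0.03,0,-0.75,1],[0,0,0,0,0,-0.74,1],[0,0,0,0,0,0,1]]]'
python3 -m crank '[[[0,0,0,0,0,0,1],[0,0,0,0,0.6,0,1],[0,0,0,0,0.6,0,1],[0,0,0,0,0.6,0,1],[0,0,0,0,0.4,0,1],[0,0,0,0,0,0,1],[0,0,0,0,0,0,-0.2],[0,0,0,0,0,0,-0.2]]]' 30
python3 -m crank '[[[0,0,0,0,0,0,-0.2],[0,0,0,0,0,0,-0.2],[0,0,0,0,0,0,-0.2],[0,0,0,0,0,0,-0.2],[0,0,0,0,-0.2,0,-0.2],[0,0,0,0,-0.4,0,-0.2],[0,0,0,0,-0.8,0,-0.2],[0,0,0,0,-0.8,0,-0.2]]]'
```

```text
time_s: 9.22
tool_pos: [0.3579, -0.2927, 0.0519]
tcp_rot: [[1.0, 0.004, 0.001], [-0.001, -0.005, 1.0], [0.004, -1.0, -0.005]]
ft_force: [-0.3, -0.4, 0.8]
grip_width: 0.083
time_s: 9.88
tool_pos: [0.3558, -0.2873, -0.0146]
tcp_rot: [[1.0, -0.0, -0.001], [0.001, 0.0, 1.0], [-0.0, -1.0, 0.0]]
ft_force: [0.9, -0.6, -1.0]
grip_width: 0.0642
time_s: 10.55
tool_pos: [0.3551, -0.2872, 0.0515]
tcp_rot: [[1.0, -0.002, -0.0], [0.0, 0.002, 1.0], [-0.002, -1.0, 0.002]]
ft_force: [0.3, -0.2, 0.6]
grip_width: 0.0552
```

```bash
python3 -m crank '[[[0,0,0,0,-0.8,0,-0.2],[0,0,0,0.3,-0.8,0.3,-0.2],[0,0,0,0.6,0,0.8,-0.2],[0,0,0,0.7,0,0.9,-0.2],[0,0,0,0.7,0,0.9,-0.2],[0,0,0,0.7,0,0.9,-0.2],[0,0,0,0.7,0,0.9,-0.2],[0,0,0,0.7,0,0.9,-0.2]]]'
python3 -m crank '[[[0,0,0,0.7,0,0.9,-0.2],[0,0,0,0.7,0,0.9,-0.2],[0,0,0,0.7,0,0.9,-0.2],[0,0,0,0.7,0,0.9,-0.2],[0,0,0,0.7,0,0.9,-0.2],[0,0,0,0.7,0,0.9,-0.2],[0,0,0,0.7,0,0.9,-0.2],[0,0,0,0.4,0,0.5,-0.2]]]'
python3 -m crank '[[[0,0,0,0,0,0,-0.2],[0,0,0,0,0,0,-0.2],[0,0,0,0,0,0,-0.2],[0,0,0,0,0.7,0,-0.2],[0,0,0,0,0.7,0,-0.2],[0,0,0,0,0.7,0,-0.2],[0,0,0,0,0,0,-0.2],[0,0,0,0,0,0,-0.2]]]'
```

```text
time_s: 11.22
tool_pos: [0.4885, -0.1185, 0.0996]
tcp_rot: [[1.0, 0.0, -0.0], [0.0, -0.0, 1.0], [0.0, -1.0, -0.0]]
ft_force: [1.0, -0.1, -0.8]
grip_width: 0.0551
time_s: 11.88
tool_pos: [0.6491, 0.0875, 0.0995]
tcp_rot: [[1.0, 0.002, -0.002], [0.002, 0.001, 1.0], [0.002, -1.0, 0.001]]
ft_force: [0.2, -0.3, -0.2]
grip_width: 0.0553
time_s: 12.55
tool_pos: [0.6446, 0.0829, 0.0352]
tcp_rot: [[1.0, -0.004, 0.001], [-0.001, -0.0, 1.0], [-0.004, -1.0, -0.0]]
ft_force: [0.0, 0.3, -0.2]
grip_width: 0.0551
```

```bash
python3 -m crank '[[[0,0,0,0.08,0.5,0,-0.2],[0,0,0,0,0.5,0,-0.2],[0,0,0,0,0.3,0,-0.2],[0,0,0,0,0.2,0,-0.2],[0,0,0,0,0.1,0,-0.2],[0,0,0,0,0.05,0,-0.2],[0,0,0,0,0,0,-0.2],[0,0,0,0,0,0,-0.2]]]'
python3 -m crank '[[[0,0,0,0,0,0,-0.2],[0,0,0,0,0,0,0.7],[0,0,0,0,0,0,0.9],[0,0,0,0,0,0,0.9],[0,0,0,0,-0.3,0,0.9],[0,0,0,0,-0.8,0,0.9],[0,0,0,0,-0.9,0,0.9],[0,0,0,0,-0.9,0,0.9]]]'
python3 -c "
from h import *
print(manip.state()['tool_pos'])"
```

```text
time_s: 13.22
tool_pos: [0.6496, 0.0843, -0.0127]
tcp_rot: [[1.0, 0.001, -0.0], [0.0, 0.0, 1.0], [0.001, -1.0, 0.0]]
ft_force: [-1.1, -0.2, -0.2]
grip_width: 0.0548
time_s: 13.88
tool_pos: [0.6486, 0.0842, 0.0746]
tcp_rot: [[1.0, -0.001, -0.0], [0.0, -0.0, 1.0], [-0.001, -1.0, -0.0]]
ft_force: [0.5, -0.5, 0.5]
grip_width: 0.0814
[0.6485714  0.08422367 0.07458329]
```

Meanwhile, on to the tile at (0.350, 0.2748).

```bash
python3 -m crank '[[[0,0,0,-0.5,0,0.3,0.9],[0,0,0,-0.9,0,0.58,0.9],[0,0,0,-0.9,0,0.58,0.9],[0,0,0,-0.9,0,0.58,1],[0,0,0,-0.9,0,0.58,1],[0,0,0,-0.9,0,0.58,1],[0,0,0,-0.9,0,0.58,1],[0,0,0,-0.9,0,0.58,1]]]'
python3 -m crank '[[[0,0,0,-0.9,0,0.58,1],[0,0,0,-0.9,0,0.58,1],[0,0,0,-0.9,0,0.58,1],[0,0,0,-0.45,0,0.26,1],[0,0,0,0,0,0,1],[0,0,0,0,0.7,0,1],[0,0,0,0,0.7,0,1],[0,0,0,0,0,0,1]]]'
python3 - <<'E'
from h import *
p,d=vision.snapshot("top");cv2.imwrite("pics/t3.png",cv2.resize(p[100:340,100:460,::-1],None,fx=2.2,fy=2.2));P=cloud("top",d)
print(manip.state()['tool_pos'])
S=np.zeros((420,560),bool);S[120:260,220:320]=1
m=S&(P[...,2]>.05)&(P[...,2]<.06)&(P[...,1]>.03)&(P[...,1]<.14);Q=P[m]
print('cup',len(Q),Q.mean(0),cv2.minEnclosingCircle((Q[:,:2]*1000).astype(np.float32)))
E
```

```text
time_s: 14.55
tool_pos: [0.444, 0.2157, 0.0744]
tcp_rot: [[1.0, 0.001, -0.0], [0.0, 0.0, 1.0], [0.001, -1.0, 0.0]]
ft_force: [-0.4, -0.6, 0.5]
grip_width: 0.0852
time_s: 15.22
tool_pos: [0.3497, 0.2738, 0.0299]
tcp_rot: [[1.0, -0.003, -0.001], [0.001, -0.002, 1.0], [-0.003, -1.0, -0.002]]
ft_force: [-1.0, -0.2, -0.1]
grip_width: 0.0854
[0.35009077 0.27399668 0.03088718]
cup 83 [0.65120158 0.08333388 0.05513671] ((651.056884765625, 83.50457763671875), 27.86585807800293)
```

View pics/t3.png

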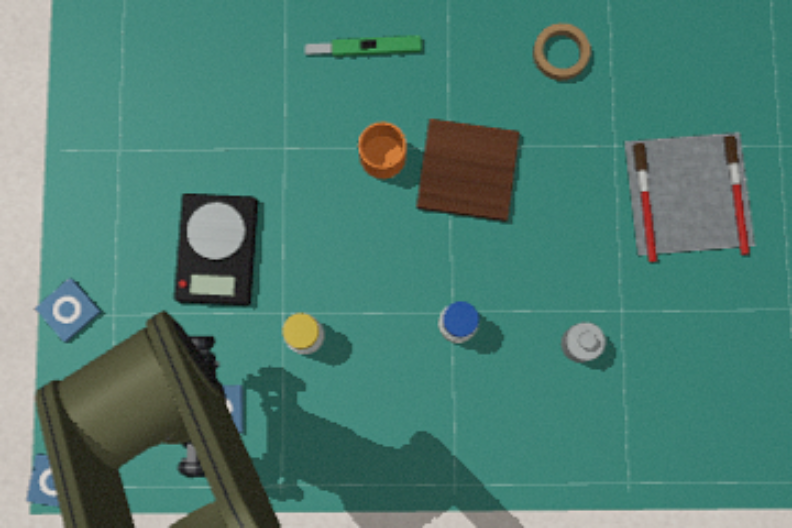

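Cup at (0.651, 0.083): in the plaque frame that is (+0.004, +0.104), upright, with nothing disturbed. I descend on the tile.

```bash
python3 -m crank '[[[0,0,0,0,0.6,0.02,1],[0,0,0,0,0.6,0,1],[0,0,0,0,0.4,0,1],[0,0,0,0,0.26,0,1],[0,0,0,0,0.1,0,1],[0,0,0,0,0,0,1],[0,0,0,0,0,0,-0.2],[0,0,0,0,0,0,-0.2]]]' 40
python3 -m crank '[[[0,0,0,0,0,0,-0.2],[0,0,0,0,0,0,-0.2],[0,0,0,0,0,0,-0.2],[0,0,0,0,0,0,-0.2],[0,0,0,0,0,0,-0.2],[0,0,0,0,0,0,-0.2],[0,0,0,0,0,0,-0.2],[0,0,0,0,0,0,-0.2]]]'
```

```text
time_s: 15.93
tool_pos: [0.3513, 0.2759, -0.0264]
tcp_rot: [[1.0, 0.001, -0.0], [0.0, 0.001, 1.0], [0.001, -1.0, 0.001]]
ft_force: [-0.4, 0.5, -0.9]
grip_width: 0.0642
time_s: 16.6
tool_pos: [0.3511, 0.2758, -0.0261]
tcp_rot: [[1.0, 0.002, -0.001], [0.001, 0.001, 1.0], [0.002, -1.0, 0.001]]
ft_force: [-1.2, -0.3, 5.3]
grip_width: 0.0532
```

```bash
python3 -m crank '[[[0,0,0,0,-0.3,0,-0.2],[0,0,0,0,-0.6,0,-0.2],[0,0,0,0,-0.8,0,-0.2],[0,0,0,0,-0.8,0,-0.2],[0,0,0,0,-0.8,0,-0.2],[0,0,0,0,-0.7,0,-0.2],[0,0,0,0,-0.2,0,-0.2],[0,0,0,0,0,0,-0.2]]]'
python3 -m crank '[[[0,0,0,0.4,0,-0.42,-0.2],[0,0,0,0.78,0,-0.82,-0.2],[0,0,0,0.78,0,-0.82,-0.2],[0,0,0,0.78,0,-0.82,-0.2],[0,0,0,0.78,0,-0.82,-0.2],[0,0,0,0.78,0,-0.82,-0.2],[0,0,0,0.78,0,-0.82,-0.2],[0,0,0,0.78,0,-0.82,-0.2]]]'
python3 -m crank '[[[0,0,0,0.78,0,-0.82,-0.2],[0,0,0,0.78,0,-0.82,-0.2],[0,0,0,0.78,0,-0.82,-0.2],[0,0,0,0.78,0,-0.82,-0.2],[0,0,0,0.38,0,-0.4,-0.2],[0,0.64,0,0,0,0,-0.2],[0,0.63,0,0,0,0,-0.2],[0,0,0,0,0,0,-0.2]]]'
python3 -m crank '[[[0,0,0,0,0.7,0,-0.2],[0,0,0,0,0.7,0,-0.2],[0,0,0,0,0.5,0,-0.2],[0,0,0,0,0,0,-0.2],[0,0,0,0,0,0,-0.2],[0,0,0,0,0,0,-0.2],[0,0,0,0,0,0,-0.2],[0,0,0,0,0,0,-0.2]]]'
python3 -c "
from h import *
print(manip.state()['tool_pos'])"
```

```text
time_s: 17.27
tool_pos: [0.3519, 0.2765, 0.1008]
tcp_rot: [[1.0, 0.004, -0.001], [0.001, 0.003, 1.0], [0.004, -1.0, 0.003]]
ft_force: [0.9, 0.2, -0.9]
grip_width: 0.0535
time_s: 17.93
tool_pos: [0.5261, 0.0892, 0.097]
tcp_rot: [[1.0, -0.003, -0.0], [0.0, -0.0, 1.0], [-0.003, -1.0, -0.0]]
ft_force: [0.4, 1.1, -1.3]
grip_width: 0.0536
time_s: 18.6
tool_pos: [0.6303, -0.02, 0.0963]
tcp_rot: [[0.988, -0.004, 0.154], [-0.154, 0.0, 0.988], [-0.004, -1.0, -0.0]]
ft_force: [-0.8, -0.1, -0.4]
grip_width: 0.0538
time_s: 19.27
tool_pos: [0.6324, -0.0195, 0.043]
tcp_rot: [[0.989, 0.002, 0.151], [-0.151, -0.0, 0.989], [0.002, -1.0, 0.0]]
ft_force: [0.3, 0.4, 0.3]
grip_width: 0.0534
[ 0.63244303 -0.01954075  0.0430201 ]
```

```bash
python3 -m crank '[[[0,0,0,0,0.6,0.03,-0.2],[0,0,0,0,0.5,0,-0.2],[0,0,0,0,0.3,0,-0.2],[0,0,0,0,0.2,0,-0.2],[0,0,0,0,0.1,0,-0.2],[0,0,0,0,0.06,0,-0.2],[0,0,0,0,0,0,-0.2],[0,0,0,0,0,0,-0.2]]]'
python3 -m crank '[[[0,0,0,0,0.03,0,-0.2],[0,0,0,0,0,0,-0.2],[0,0,0,0,0,0,0.5],[0,0,0,0,0,0,0.7],[0,0,0,0,0,0,0.9],[0,0,0,0,0,0,0.9],[0,0,0,0,-0.5,0,0.9],[0,0,0,0,-0.9,0,0.9]]]'
python3 -m crank '[[[0,0,0,0,-1,0,0.9],[0,0,0,0,-1,0,0.9],[0,0,0,-0.8,0,-0.4,1],[0,0,0,-1,0,-0.6,1],[0,0,0,-1,0,-0.6,1],[0,-0.64,0,-1,0,-0.6,1],[0,-0.63,0,-1,0,-0.6,1],[0,0,0,0,0,0,1]]]'
python3 - <<'E'
from h import *
print(manip.state()['tool_pos'])
p,d=vision.snapshot("top")
print('tile',blobs(p,(98,80,60),(115,255,255),(285,145,345,208),z=.025))
E
```

```text
time_s: 19.93
tool_pos: [0.6322, -0.0187, -0.0104]
tcp_rot: [[0.988, 0.001, 0.151], [-0.151, -0.0, 0.988], [0.001, -1.0, 0.0]]
ft_force: [0.8, -0.2, -0.6]
grip_width: 0.0538
time_s: 20.6
tool_pos: [0.6284, -0.0184, 0.0272]
tcp_rot: [[0.988, -0.008, 0.151], [-0.151, 0.001, 0.988], [-0.008, -1.0, -0.0]]
ft_force: [0.1, 0.3, 1.0]
grip_width: 0.0813
time_s: 21.27
tool_pos: [0.469, -0.0828, 0.0892]
tcp_rot: [[1.0, -0.009, -0.002], [0.002, 0.001, 1.0], [-0.009, -1.0, 0.001]]
ft_force: [-0.4, -0.1, 0.1]
grip_width: 0.0855
[ 0.46899519 -0.08278819  0.08923991]
tile [(array([ 0.6333, -0.0196]), array([633.3, -19.8]), array([55.3, 54.9]), 81.8)]
```

The tile is at (0.633, −0.0196), within 2 mm of the middle and parallel to the plaque. Next the weight.

```bash
python3 -m crank '[[[0,0,0,-0.5,0,-0.7,1],[0,0,0,-0.5,0,-0.7,1],[0,0,0,-0.5,0,-0.7,1],[0,0,0,0,0,0,1],[0,0,0,0,0,0,1],[0,0,0,0,0,0,1],[0,0,0,0,0,0,1],[0,0,0,0,0,0,1]]]' 80
python3 - <<'E'
from h import *
s=manip.state();print(s['tool_pos'])
E
```

```text
time_s: 21.98
tool_pos: [0.4337, -0.1448, 0.0901]
tcp_rot: [[1.0, 0.001, -0.001], [0.001, 0.0, 1.0], [0.001, -1.0, 0.0]]
ft_force: [0.2, 0.1, 0.5]
grip_width: 0.0854
[ 0.43369032 -0.14476877  0.0901341 ]
```

```bash
python3 -m crank '[[[0,0,0,-0.36,0,-0.05,1],[0,0,0,0,0.6,0,1],[0,0,0,0,0.8,0,1],[0,0,0,0,0.8,0,1],[0,0,0,0,0.7,0,1],[0,0,0,0,0.4,0,1],[0,0,0,0,0.1,0,1],[0,0,0,0,0,0,1]]]'
python3 -m crank '[[[0,0,0,0,0,0,-0.4],[0,0,0,0,0,0,-0.4],[0,0,0,0,0,0,-0.4],[0,0,0,0,0,0,-0.4],[0,0,0,0,0,0,-0.4],[0,0,0,0,0,0,-0.4],[0,0,0,0,0,0,-0.4],[0,0,0,0,0,0,-0.4]]]'
python3 -m crank '[[[0,0,0,0,-0.3,0,-0.4],[0,0,0,0,-0.6,0,-0.4],[0,0,0,0,-0.8,0,-0.4],[0,0,0,0,-0.8,0,-0.4],[0,0,0,0,-0.8,0,-0.4],[0,0,0,0,-0.3,0,-0.4],[0,0,0,0,0,0,-0.4],[0,0,0,0,0,0,-0.4]]]'
```

```text
time_s: 22.65
tool_pos: [0.4207, -0.1462, -0.0126]
tcp_rot: [[1.0, -0.003, -0.001], [0.001, 0.001, 1.0], [-0.003, -1.0, 0.001]]
ft_force: [0.3, -0.6, 0.1]
grip_width: 0.0856
time_s: 23.32
tool_pos: [0.4222, -0.1471, -0.0106]
tcp_rot: [[1.0, 0.001, -0.001], [0.001, -0.001, 1.0], [0.001, -1.0, -0.001]]
ft_force: [-1.8, 0.9, 8.2]
grip_width: 0.0423
time_s: 23.98
tool_pos: [0.4216, -0.1468, 0.096]
tcp_rot: [[1.0, 0.001, -0.0], [0.0, -0.0, 1.0], [0.001, -1.0, -0.0]]
ft_force: [0.2, -0.2, -3.8]
grip_width: 0.0418
```

```bash
python3 -m crank '[[[0,0,0,0.4,0,0.24,-0.4],[0,0,0,0.78,0,0.47,-0.4],[0,0,0,0.78,0,0.47,-0.4],[0,0,0,0.78,0,0.47,-0.4],[0,0,0,0.78,0,0.47,-0.4],[0,0,0,0.78,0,0.47,-0.4],[0,0,0,0.78,0,0.47,-0.4],[0,0,0,0.78,0,0.47,-0.4]]]'
python3 -m crank '[[[0,0,0,0.78,0,0.47,-0.4],[0,0,0,0.41,0,0.25,-0.4],[0,0,0,0,0,0,-0.4],[0,0,0,0,0.7,0,-0.4],[0,0,0,0,0.7,0,-0.4],[0,0,0,0,0.4,0,-0.4],[0,0,0,0,0,0,-0.4],[0,0,0,0,0,0,-0.4]]]'
python3 -m crank '[[[0,0,0,0,0,0,-0.4],[0,0,0,0,0,0,-0.4],[0,0,0,0,0,0,-0.4],[0,0,0,0,0,0,-0.4],[0,0,0,0,0,0,-0.4],[0,0,0,0,0,0,-0.4],[0,0,0,0,0,0,-0.4],[0,0,0,0,0,0,-0.4]]]'
```

```text
time_s: 24.65
tool_pos: [0.5967, -0.0398, 0.093]
tcp_rot: [[1.0, -0.005, -0.001], [0.001, 0.001, 1.0], [-0.005, -1.0, 0.001]]
ft_force: [0.4, -0.8, -3.8]
grip_width: 0.0417
time_s: 25.32
tool_pos: [0.6312, -0.0194, 0.0401]
tcp_rot: [[1.0, -0.005, -0.0], [0.0, 0.0, 1.0], [-0.005, -1.0, 0.0]]
ft_force: [0.0, -0.1, -3.7]
grip_width: 0.0417
time_s: 25.98
tool_pos: [0.6333, -0.0192, 0.0423]
tcp_rot: [[1.0, 0.0, -0.0], [0.0, -0.0, 1.0], [0.0, -1.0, -0.0]]
ft_force: [-0.1, 0.4, -3.4]
grip_width: 0.042
```

```bash
python3 -m crank '[[[0,0,0,0,0.3,0,-0.4],[0,0,0,0,0.25,0,-0.4],[0,0,0,0,0.15,0,-0.4],[0,0,0,0,0.1,0,-0.4],[0,0,0,0,0.05,0,-0.4],[0,0,0,0,0.03,0,-0.4],[0,0,0,0,0,0,-0.4],[0,0,0,0,0,0,-0.4]]]'
```

```text
time_s: 26.65
tool_pos: [0.6336, -0.0193, 0.0158]
tcp_rot: [[1.0, 0.0, -0.0], [0.0, -0.0, 1.0], [0.0, -1.0, -0.0]]
ft_force: [-0.9, 1.1, -3.8]
grip_width: 0.0419
```

```bash
python3 -m crank '[[[0,0,0,0,0.04,0,-0.4],[0,0,0,0,0.03,0,-0.4],[0,0,0,0,0,0,-0.4],[0,0,0,0,0,0,-0.4],[0,0,0,0,0,0,-0.4],[0,0,0,0,0,0,-0.4],[0,0,0,0,0,0,-0.4],[0,0,0,0,0,0,-0.4]]]'
```

```text
time_s: 27.32
tool_pos: [0.6338, -0.0193, 0.0145]
tcp_rot: [[1.0, 0.001, -0.0], [0.0, -0.0, 1.0], [0.001, -1.0, -0.0]]
ft_force: [-1.3, 0.1, 6.0]
grip_width: 0.0421
```

The weight is resting on the tile. I release it and go to the blue-capped jar.

```bash
python3 -m crank '[[[0,0,0,0,0,0,-0.1],[0,0,0,0,0,0,0.2],[0,0,0,0,0,0,0.6],[0,0,0,0,0,0,0.9],[0,0,0,0,-0.4,0,0.9],[0,0,0,0,-0.8,0,0.9],[0,0,0,0,-0.9,0,0.9],[0,0,0,0,-0.8,0,1]]]' 40
python3 -m crank '[[[0,0,0,-0.6,0,0.05,1],[0,0,0,-0.9,0,0.08,1],[0,0,0,-0.9,0,0.08,1],[0,0,0,-0.9,0,0.08,1],[0,0,0,-0.9,0,0.08,1],[0,0,0,-0.9,0,0.08,1],[0,0,0,-0.8,0,0.07,1],[0,0,0,-0.35,0,0.03,1]]]'
python3 -m crank '[[[0,0,0,0,0,0,1],[0,0,0,0,0,0,1],[0,0,0,0,0,0,1],[0,0,0,0,0,0,1],[0,0,0,0,0,0,1],[0,0,0,0,0,0,1],[0,0,0,0,0,0,1],[0,0,0,0,0,0,1]]]'
python3 - <<'E'
from h import *
p,d=vision.snapshot("top");P=cloud("top",d);x=P
def f(n,x,y,lo,hi,r=.035):
    Q=P[(abs(P[...,0]-x)<r)&(abs(P[...,1]-y)<r)&(P[...,2]>lo)&(P[...,2]<hi)];print(n,len(Q),Q.mean(0).round(4) if len(Q) else '')
f('weight body',.633,-.019,.062,.075);f('knob',.633,-.019,.078,.092)
cv2.imwrite("pics/t4.png",cv2.resize(p[120:300,170:460,::-1],None,fx=2.7,fy=2.7))
E
```

```text
time_s: 27.98
tool_pos: [0.6334, -0.0193, 0.1022]
tcp_rot: [[1.0, -0.0, -0.0], [0.0, 0.0, 1.0], [-0.0, -1.0, 0.0]]
ft_force: [1.1, -0.3, 0.5]
grip_width: 0.0852
time_s: 28.65
tool_pos: [0.4416, -0.0024, 0.1009]
tcp_rot: [[1.0, -0.003, -0.001], [0.001, 0.0, 1.0], [-0.003, -1.0, 0.0]]
ft_force: [-0.8, 1.1, 0.6]
grip_width: 0.0851
time_s: 29.32
tool_pos: [0.4461, -0.0029, 0.1004]
tcp_rot: [[1.0, -0.0, -0.0], [0.0, 0.0, 1.0], [-0.0, -1.0, 0.0]]
ft_force: [-0.4, -0.0, 0.2]
grip_width: 0.0854
weight body 189 [ 0.6333 -0.0179  0.0701]
knob 47 [ 0.635  -0.0185  0.0846]
```

View pics/t4.png

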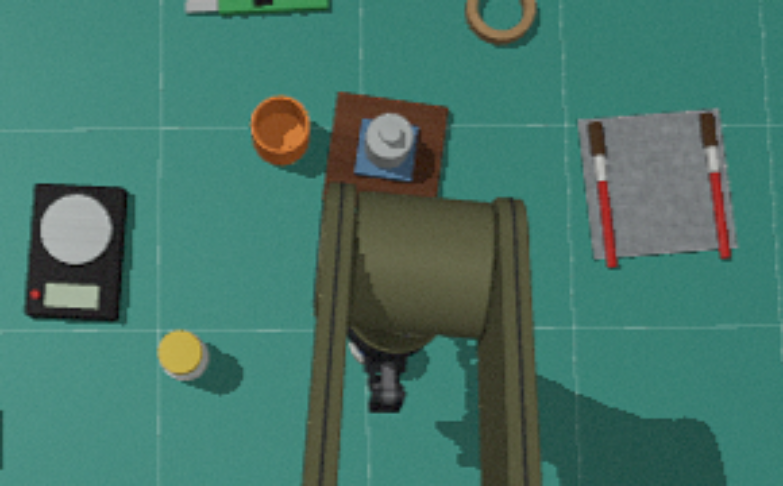

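The top view shows the weight standing central on the tile at (390,140). The measured offset from the tile is under 2 mm, and the knob top height is right. I take the blue-capped jar now.

```bash
python3 -m crank '[[[0,0,0,0.04,0.6,0,1],[0,0,0,0,0.8,0,1],[0,0,0,0,0.8,0,1],[0,0,0,0,0.7,0,1],[0,0,0,0,0.4,0,1],[0,0,0,0,0.2,0,1],[0,0,0,0,0,0,1],[0,0,0,0,0,0,1]]]'
python3 -m crank '[[[0,0,0,0,0,0,-0.4],[0,0,0,0,0,0,-0.4],[0,0,0,0,0,0,-0.4],[0,0,0,0,0,0,-0.4],[0,0,0,0,0,0,-0.4],[0,0,0,0,0,0,-0.4],[0,0,0,0,0,0,-0.4],[0,0,0,0,0,0,-0.4]]]'
python3 -m crank '[[[0,0,0,0,-0.3,0,-0.4],[0,0,0,0,-0.6,0,-0.4],[0,0,0,0,-0.8,0,-0.4],[0,0,0,0,-0.8,0,-0.4],[0,0,0,0,-0.6,0,-0.4],[0,0,0,0,-0.2,0,-0.4],[0,0,0,0.2,0,0.45,-0.4],[0,0,0,0.35,0,0.9,-0.4]]]'
```

```text
time_s: 30.03
tool_pos: [0.4472, -0.0029, -0.0043]
tcp_rot: [[1.0, -0.0, -0.0], [0.0, 0.0, 1.0], [-0.0, -1.0, 0.0]]
ft_force: [0.5, -0.2, 0.3]
grip_width: 0.0853
time_s: 30.7
tool_pos: [0.4474, -0.0029, -0.0033]
tcp_rot: [[1.0, 0.001, -0.001], [0.001, -0.0, 1.0], [0.001, -1.0, -0.0]]
ft_force: [-1.1, -0.5, 8.2]
grip_width: 0.0424
time_s: 31.37
tool_pos: [0.4627, 0.0362, 0.095]
tcp_rot: [[1.0, 0.0, 0.002], [-0.002, -0.001, 1.0], [0.0, -1.0, -0.001]]
ft_force: [0.1, -0.3, -0.5]
grip_width: 0.0422
```

```bash
python3 -m crank '[[[0,0,0,0.35,0,0.9,-0.4],[0,0,0,0.35,0,0.9,-0.4],[0,0,0,0.35,0,0.9,-0.4],[0,0,0,0.35,0,0.9,-0.4],[0,0,0,0.35,0,0.9,-0.4],[0,0,0,0.35,0,0.9,-0.4],[0,0,0,0.35,0,0.9,-0.4],[0,0,0,0.35,0,0.9,-0.4]]]'
python3 -m crank '[[[0,0,0,0.35,0,0.88,-0.4],[0,0,0,0,0,0,-0.4],[0,0,0,0,0,0,-0.4],[0,0,0,0,0,0,-0.4],[0,0,0,0,0,0,-0.4],[0,0,0,0,0,0,-0.4],[0,0,0,0,0,0,-0.4],[0,0,0,0,0,0,-0.4]]]'
```

```text
time_s: 32.03
tool_pos: [0.547, 0.2549, 0.0936]
tcp_rot: [[1.0, -0.001, -0.001], [0.001, -0.001, 1.0], [-0.001, -1.0, -0.001]]
ft_force: [0.2, 0.4, -0.7]
grip_width: 0.0422
time_s: 32.7
tool_pos: [0.5578, 0.2793, 0.0948]
tcp_rot: [[1.0, -0.0, 0.001], [-0.001, -0.0, 1.0], [-0.0, -1.0, -0.0]]
ft_force: [-0.2, -0.2, -1.5]
grip_width: 0.0422
```

```bash
python3 -m crank '[[[0,0,0,0,0.6,0.02,-0.4],[0,0,0,0,0.7,0,-0.4],[0,0,0,0,0.5,0,-0.4],[0,0,0,0,0.3,0,-0.4],[0,0,0,0,0.2,0,-0.4],[0,0,0,0,0.1,0,-0.4],[0,0,0,0,0.03,0,-0.4],[0,0,0,0,0,0,-0.4]]]'
python3 -m crank '[[[0,0,0,0,0.04,0,-0.4],[0,0,0,0,0.02,0,-0.4],[0,0,0,0,0,0,-0.4],[0,0,0,0,0,0,-0.4],[0,0,0,0,0,0,-0.4],[0,0,0,0,0,0,-0.4],[0,0,0,0,0,0,-0.4],[0,0,0,0,0,0,-0.4]]]'
```

```text
time_s: 33.37
tool_pos: [0.5585, 0.2809, 0.0222]
tcp_rot: [[1.0, 0.001, -0.0], [0.0, 0.0, 1.0], [0.001, -1.0, 0.0]]
ft_force: [1.0, 0.2, -0.3]
grip_width: 0.0423
time_s: 34.03
tool_pos: [0.5586, 0.281, 0.0208]
tcp_rot: [[1.0, 0.002, -0.0], [0.0, 0.001, 1.0], [0.002, -1.0, 0.001]]
ft_force: [-1.3, 0.6, 6.1]
grip_width: 0.0423
```

```bash
python3 -m crank '[[[0,0,0,0,0,0,-0.1],[0,0,0,0,0,0,0.2],[0,0,0,0,0,0,0.6],[0,0,0,0,0,0,0.9],[0,0,0,0,-0.4,0,0.9],[0,0,0,0,-0.8,0,0.9],[0,0,0,0,-0.8,0,0.9],[0,0,0,0,-0.7,0,1]]]'
python3 -m crank '[[[0,0,0,-0.4,0,-0.35,1],[0,0,0,-0.83,0,-0.7,1],[0,0,0,-0.83,0,-0.7,1],[0,0,0,-0.83,0,-0.7,1],[0,0,0,-0.83,0,-0.7,1],[0,0,0,-0.41,0,-0.36,1],[0,0,0,0,0,0,1],[0,0,0,0,0,0,1]]]'
python3 -m crank '[[[0,0,0,0,0,0,1],[0,0,0,0,0,0,1],[0,0,0,0,0,0,1],[0,0,0,0,0,0,1],[0,0,0,0,0,0,1],[0,0,0,0,0,0,1],[0,0,0,0,0,0,1],[0,0,0,0,0,0,1]]]'
python3 - <<'E'
from h import *
for n in("top","scene"):
    p,d=vision.snapshot(n);P=cloud(n,d)
    Q=P[(abs(P[...,0]-.558)<.035)&(abs(P[...,1]-.28)<.035)&(P[...,2]>.088)&(P[...,2]<.1)];print(n,len(Q),Q.mean(0) if len(Q) else '')
E
```

```text
time_s: 34.7
tool_pos: [0.5579, 0.2807, 0.1026]
tcp_rot: [[1.0, 0.0, -0.0], [0.0, 0.0, 1.0], [0.0, -1.0, 0.0]]
ft_force: [0.3, -0.6, 0.5]
grip_width: 0.0854
time_s: 35.37
tool_pos: [0.4339, 0.175, 0.1018]
tcp_rot: [[1.0, 0.001, 0.001], [-0.001, 0.0, 1.0], [0.001, -1.0, 0.0]]
ft_force: [0.6, 0.4, 0.1]
grip_width: 0.0855
time_s: 36.03
tool_pos: [0.434, 0.1754, 0.1008]
tcp_rot: [[1.0, -0.0, -0.001], [0.001, -0.0, 1.0], [-0.0, -1.0, -0.0]]
ft_force: [-1.0, 0.1, 0.7]
grip_width: 0.0853
top 197 [0.56055445 0.28002723 0.09460369]
scene 93 [0.55922002 0.27440497 0.09330228]
```

The jar is on the pan within 3 mm. Now the yellow-capped jar to the mat.

```bash
python3 -m crank '[[[0,0,0,0.03,0.6,0,1],[0,0,0,0,0.8,0,1],[0,0,0,0,0.8,0,1],[0,0,0,0,0.7,0,1],[0,0,0,0,0.4,0,1],[0,0,0,0,0.2,0,1],[0,0,0,0,0,0,1],[0,0,0,0,0,0,1]]]'
python3 -m crank '[[[0,0,0,0,0,0,-0.4],[0,0,0,0,0,0,-0.4],[0,0,0,0,0,0,-0.4],[0,0,0,0,0,0,-0.4],[0,0,0,0,0,0,-0.4],[0,0,0,0,0,0,-0.4],[0,0,0,0,0,0,-0.4],[0,0,0,0,0,0,-0.4]]]'
python3 -m crank '[[[0,0,0,0,-0.3,0,-0.4],[0,0,0,0,-0.6,0,-0.4],[0,0,0,0,-0.8,0,-0.4],[0,0,0,0,-0.8,0,-0.4],[0,0,0,0,-0.6,0,-0.4],[0,0,0,0,-0.3,0,-0.4],[0,0,0,0.15,0,-0.4,-0.4],[0,0,0,0.3,0,-0.85,-0.4]]]'
```

```text
time_s: 36.8
tool_pos: [0.4352, 0.1754, -0.004]
tcp_rot: [[1.0, -0.0, -0.0], [0.0, -0.0, 1.0], [-0.0, -1.0, -0.0]]
ft_force: [0.4, -0.5, 0.8]
grip_width: 0.0852
time_s: 37.47
tool_pos: [0.4352, 0.1755, -0.003]
tcp_rot: [[1.0, 0.001, -0.0], [0.0, 0.0, 1.0], [0.001, -1.0, 0.0]]
ft_force: [-0.8, -0.3, 7.6]
grip_width: 0.0423
time_s: 38.13
tool_pos: [0.4483, 0.1394, 0.099]
tcp_rot: [[1.0, 0.002, -0.003], [0.003, 0.002, 1.0], [0.002, -1.0, 0.002]]
ft_force: [1.4, -0.2, -2.3]
grip_width: 0.0424
```

```bash
python3 -m crank '[[[0,0,0,0.31,0,-0.86,-0.4],[0,0,0,0.31,0,-0.86,-0.4],[0,0,0,0.31,0,-0.86,-0.4],[0,0,0,0.31,0,-0.86,-0.4],[0,0,0,0.31,0,-0.86,-0.4],[0,0,0,0.31,0,-0.86,-0.4],[0,0,0,0.31,0,-0.86,-0.4],[0,0,0,0.31,0,-0.86,-0.4]]]'
python3 -m crank '[[[0,0,0,0.31,0,-0.86,-0.4],[0,0,0,0.31,0,-0.86,-0.4],[0,0,0,0.31,0,-0.86,-0.4],[0,0,0,0.31,0,-0.86,-0.4],[0,0,0,0.31,0,-0.86,-0.4],[0,0,0,0.31,0,-0.86,-0.4],[0,0,0,0.31,0,-0.86,-0.4],[0,0,0,0.31,0,-0.86,-0.4]]]'
python3 -m crank '[[[0,0,0,0.15,0,-0.3,-0.4],[0,0,0,0,0,0,-0.4],[0,0,0,0,0,0,-0.4],[0,0,0,0,0,0,-0.4],[0,0,0,0,0,0,-0.4],[0,0,0,0,0,0,-0.4],[0,0,0,0,0,0,-0.4],[0,0,0,0,0,0,-0.4]]]'
```

```text
time_s: 38.8
tool_pos: [0.5226, -0.0698, 0.0976]
tcp_rot: [[1.0, -0.001, -0.0], [0.0, 0.0, 1.0], [-0.001, -1.0, 0.0]]
ft_force: [0.6, 0.6, -0.8]
grip_width: 0.0425
time_s: 39.47
tool_pos: [0.597, -0.2759, 0.0973]
tcp_rot: [[1.0, -0.001, -0.0], [0.0, 0.001, 1.0], [-0.001, -1.0, 0.001]]
ft_force: [0.2, 0.4, -0.9]
grip_width: 0.042
time_s: 40.13
tool_pos: [0.6019, -0.2831, 0.0982]
tcp_rot: [[1.0, 0.0, -0.001], [0.001, 0.0, 1.0], [0.0, -1.0, 0.0]]
ft_force: [0.6, -0.1, -0.4]
grip_width: 0.0419
```

```bash
python3 -m crank '[[[0,0,0,0,0.7,-0.07,-0.4],[0,0,0,0,0.8,0,-0.4],[0,0,0,0,0.7,0,-0.4],[0,0,0,0,0.5,0,-0.4],[0,0,0,0,0.3,0,-0.4],[0,0,0,0,0.15,0,-0.4],[0,0,0,0,0.05,0,-0.4],[0,0,0,0,0,0,-0.4]]]'
python3 -m crank '[[[0,0,0,0,0.04,0,-0.4],[0,0,0,0,0.03,0,-0.4],[0,0,0,0,0,0,-0.4],[0,0,0,0,0,0,-0.4],[0,0,0,0,0,0,-0.4],[0,0,0,0,0,0,-0.4],[0,0,0,0,0,0,-0.4],[0,0,0,0,0,0,-0.4]]]'
```

```text
time_s: 40.8
tool_pos: [0.6024, -0.2861, 0.0023]
tcp_rot: [[1.0, 0.001, -0.001], [0.001, -0.0, 1.0], [0.001, -1.0, -0.0]]
ft_force: [0.3, -0.2, -1.8]
grip_width: 0.0423
time_s: 41.47
tool_pos: [0.6029, -0.2866, 0.0011]
tcp_rot: [[1.0, 0.002, -0.0], [0.0, -0.001, 1.0], [0.002, -1.0, -0.001]]
ft_force: [-0.3, 0.4, 5.6]
grip_width: 0.0422
```

Contact. I release, rise and move back clear, then do a final check.

```bash
python3 -m crank '[[[0,0,0,0,0,0,-0.1],[0,0,0,0,0,0,0.2],[0,0,0,0,0,0,0.6],[0,0,0,0,0,0,0.9],[0,0,0,0,-0.4,0,0.9],[0,0,0,0,-0.8,0,0.9],[0,0,0,0,-0.9,0,0.9],[0,0,0,0,-0.9,0,1]]]'
python3 -m crank '[[[0,0,0,0,-0.8,0,1],[0,0,0,-0.5,-0.4,-0.3,1],[0,0,0,-1,0,-0.5,1],[0,0,0,-1,0,-0.5,1],[0,0,0,-1,0,-0.5,1],[0,0,0,-1,0,-0.5,1],[0,0,0,-0.5,0,-0.2,1],[0,0,0,0,0,0,1]]]'
python3 -m crank '[[[0,0,0,0,0,0,1],[0,0,0,0,0,0,1],[0,0,0,0,0,0,1],[0,0,0,0,0,0,1],[0,0,0,0,0,0,1],[0,0,0,0,0,0,1],[0,0,0,0,0,0,1],[0,0,0,0,0,0,1]]]'
python3 - <<'E'
from h import *
for n in("top","scene"):
    p,d=vision.snapshot(n);P=cloud(n,d);cv2.imwrite(f"pics/f_{n}.png",p[:,:,::-1])
    def f(nm,x,y,lo,hi,r=.035):
        Q=P[(abs(P[...,0]-x)<r)&(abs(P[...,1]-y)<r)&(P[...,2]>lo)&(P[...,2]<hi)];print(n,nm,len(Q),Q.mean(0).round(4) if len(Q) else '')
    f('resin',.602,-.285,.069,.08);f('hard',.558,.28,.088,.1);f('wt',.633,-.019,.064,.075);f('knob',.633,-.019,.078,.09);f('cup',.65,.083,.05,.06);f('tape',.777,-.134,.012,.03)
    if n=="top": print('tile',blobs(p,(98,80,60),(115,255,255),(285,145,345,208),z=.025),'plq',blobs(p,(0,60,0),(20,255,140),(280,145,345,208),z=.015),'mid-brush',np.mean([b[0] for b in blobs(p,(0,150,60),(6,255,255),(380,155,446,225),z=.012,k=2)],axis=0))
E
```

```text
time_s: 42.13
tool_pos: [0.6013, -0.2857, 0.0907]
tcp_rot: [[1.0, -0.002, -0.0], [0.0, 0.001, 1.0], [-0.002, -1.0, 0.001]]
ft_force: [0.1, 1.2, 0.6]
grip_width: 0.0859
time_s: 42.8
tool_pos: [0.4475, -0.3618, 0.1258]
tcp_rot: [[1.0, -0.003, 0.003], [-0.003, 0.001, 1.0], [-0.003, -1.0, 0.001]]
ft_force: [-0.3, -0.2, -0.5]
grip_width: 0.0855
time_s: 43.47
tool_pos: [0.4522, -0.3608, 0.1257]
tcp_rot: [[1.0, -0.0, -0.001], [0.001, 0.0, 1.0], [-0.0, -1.0, 0.0]]
ft_force: [-0.0, 0.2, 0.2]
grip_width: 0.085
top resin 190 [ 0.6043 -0.2853  0.0743]
top hard 206 [0.5593 0.2797 0.0947]
top wt 181 [ 0.634  -0.0184  0.0703]
top knob 48 [ 0.635  -0.0184  0.084 ]
top cup 86 [0.6507 0.0839 0.055 ]
top tape 272 [ 0.7776 -0.1342  0.0193]
tile [(array([ 0.622 , -0.0149]), array([633.2, -19.4]), array([54.4, 55.4]), 82.2)] plq [(array([ 0.6314, -0.019 ]), array([631.6, -18.9]), array([108.9, 110.6]), 81.2)] mid-brush [ 0.56605 -0.2871 ]
scene resin 263 [ 0.6035 -0.2905  0.0739]
scene hard 92 [0.5595 0.274  0.0938]
scene wt 154 [ 0.6362 -0.0284  0.0694]
scene knob 48 [ 0.6345 -0.0234  0.0831]
scene cup 106 [0.6489 0.079  0.0536]
scene tape 351 [ 0.7771 -0.1381  0.0182]
```

View pics/f_top.png

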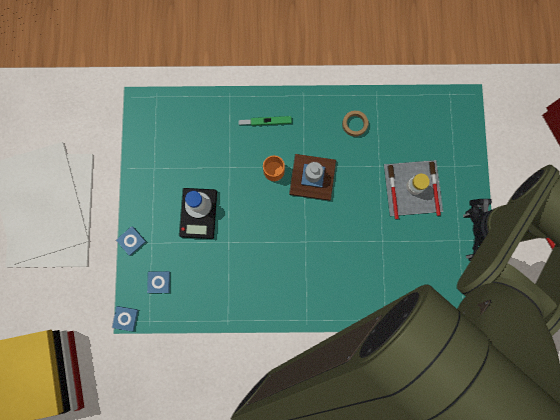

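View pics/f_scene.png

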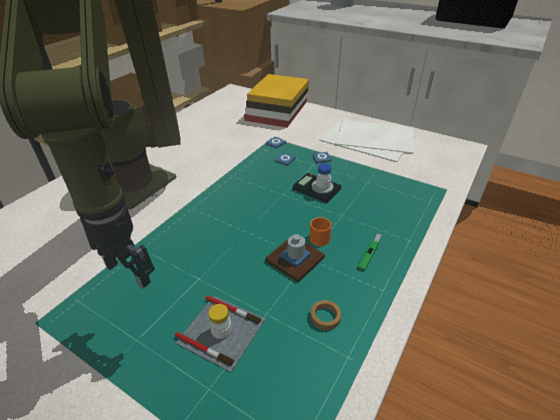

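Both views show all five things upright and in place: blue-capped jar on the pan (196,203), cup (274,168), weight on the tile (314,172), yellow-capped jar on the mat (420,183). The knife and tape have not moved, and the arm is clear.

```bash
python3 -c "
from rig import manip
print(manip.finish_job())"
```

```text
the job is handed in; nothing more can be done
None
```

The bench is set out and the job was handed in at about 43 s. My last checks showed everything within tolerance; the hand-in reports no verdict. I set each thing down gently and released it; the knife and tape were not disturbed. Before hand-in I moved the arm clear.

| Thing | Where it ended, from the top camera |
|---|---|
| Tile (nearest of the four alike) | about 2 mm from the plaque's middle, 1° off parallel |
| Weight | upright, about 1–2 mm from the tile's middle |
| Blue-capped jar | about 2 mm from the pan's middle |
| Yellow-capped jar | about 2 mm from the mat's middle |
| Cup | upright, about 2 cm clear of the plaque's scale-facing side, about 4 mm off its middle |

- **Fingertip height:** The real fingertips sat 25.5 mm above the reported TCP. Depth showed it and a gentle touch on the bench confirmed it, so I corrected every grasp and placing height for it.
- **Camera disagreement:** The scene camera put most objects about 5 mm lower in y than the top camera (10 mm for the weight's body), partly because it sees only their near sides. The tape, which I did not touch, shows the same kind of offset, so I relied on the top view.
- **Tile check:** The averaged colour measure of the tile was off because the weight hides part of it. The figures above come from its fitted outline.

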